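# Roll a toppled hexagonal support jack lock screw up, then stand it on its foot

### The job

One of the two small hexagonal support jacks has been knocked over. Roll it on the bench, flat by flat, until it rests with its lock screw uppermost, then stand it upright on its hexagonal foot, with the lock screw turned to the front of the bench (the robot's side) so that it can be reached. Do it gently, without dropping the jack, and leave the other jack and the other things where they are.

Things in the scene. Friction and masses are not known exactly. Their poses are not given: they have to be found in the camera images.
- jack: Fallen jack, about 0.35 kg, rigid. Hexagonal metal body 60 mm across flats, 69 across corners, 80 tall; collar to 84 mm (radius 26); round neck 20 mm diameter to 136; cap 26 mm diameter to 146. Origin: centre of the foot's underside; +z: foot to cap; -x: out of the flat with the lock screw. Starts lying, cap away from the robot, within 25 degrees of world +x. Standing, it rights itself if leaning under 25 degrees.
- jack_neck (a point): Point on the fallen jack's axis, on its free round neck (20 mm diameter, free from 84 to 136 mm), 105 mm from the foot: the place to grip. 30 mm above the bench when it lies. Axes as jack. Centre of mass: on the axis, about 44 mm from the foot.
- jack_middle (a point): Centre of the fallen jack's hexagonal body, on the axis 40 mm from the foot: 30 mm above the bench when it lies on a flat, 40 mm when it stands. Axes as jack. Lying, it falls over onto the next flat by itself once rolled more than 30 degrees.
- lock_screw (a point): Outer end of the fallen jack's lock screw: a dark slotted head, 11 mm diameter, standing 7 mm out of one flat, 63 mm from the foot. Axes as jack. Starts on the lower flat of the +y side, two flats (120 degrees) from uppermost: the top must roll towards -y. It is 67 mm above the bench when uppermost.
- bench_back (a point): Fixed point on the bench top, behind the working area as seen from the robot; its x axis points straight away from the robot, towards the back of the bench, z up (the axes of the world). Only a reference for which way is front (-x) and back.
- twin_jack: The second jack, of the same shape, which already stands upright; leave it alone. Origin at the centre of its foot's underside.
- offcut: Batten offcut, 35 x 120 x 30 mm, lying on the bench; leave alone. Origin at the centre of its underside.
- tape_roll: Roll of masking tape, 100 mm in diameter, 25 mm tall, lying flat; leave alone. Origin at the centre of its underside.
- beech_block: Beech packing block, 60 x 60 x 30 mm; leave alone. Origin at the centre of its underside.
- pliers_1: Pliers, 58 x 200 x 15 mm, lying on the bench; leave alone. Origin at the centre of its underside.

How it is judged:
On the way:
1. the jack lies on the bench with its lock screw uppermost (angle between jack's own x axis and vertical above 3.03 rad and angle between jack's own z axis and vertical between 1.48 and 1.66 rad and height (world z) of jack_middle below 0.034 m), for 0.3 s.
At the end, for the whole second after the job is handed in: The fallen jack stands still on its foot on the bench, upright within about 3 degrees, its lock screw facing the front of the bench (world -x) within about 28 degrees (angle between jack's own z axis and vertical below 0.06 rad and height (world z) of jack_middle between 0.036 and 0.044 m and angle between the x axis of jack and the x axis of bench_back, either way round below 0.5 rad and x of bench_back in the frame of jack above 0 m and linear speed of jack below 0.02 m/s and angular speed of jack below 0.1 rad/s); the robot touches nothing.
It fails at once if the jack is dropped or thrown (moves faster than 0.8 m/s) (linear speed of jack above 0.8 m/s).
It fails at once if the standing jack is tilted (angle between twin_jack's own z axis and vertical above 0.25 rad).
It fails at once if one of the other things (standing jack, offcut, tape roll, beech block, pliers) is moved by more than 30 mm (distance of any of twin_jack, offcut, tape_roll, beech_block, pliers_1 from where it was at the start of the episode above 0.03 m).
It also fails if it takes over 61 s, if anything falls off the work surface, if the arm or the gripper's body presses on something with over 40 N, if the wrist force passes 120 N, or if a joint passes its speed limit or range.

### The arm

A 6-joint arm with a two-finger parallel gripper is mounted at the origin on a cart in front of the work surface, level with it; the furniture and walls round the work are solid. World frame = base frame: x ahead of the robot, y to its left, z up, the work surface at z = 0. Lengths are in m, angles in rad, forces in N, time in s.
With the tool pointing down it reaches from about 0.275 to 0.975 m from the base axis. Payload 8.4 kg.
Tool frame: the origin (TCP) lies at the very end of the fingers, on their centre line; the grasp point (between the pads) lies 19 mm behind it; z points along the fingers, y is the line along which they close (so a half turn about z gives the same grasp; the last joint's range is limited). The gripper opens to 92 mm and grips with 3 to 60 N. Pads are 20 mm wide; open, the fingers measure 128 mm over their backs; the gripper's body (75 mm by 189 mm) begins 69 mm behind the grasp point.
Start: joints at [1.155, 0.353, 1.633, -0, 1.155, -0.002], TCP at [0.251, 0.572, 0.215] pointing down, gripper open.
Joint ranges: [-2.63, 2.63], [-0.92, 2.1], [0.06, 2.66], [-1.3, 4.44], [0, 2.69], [-3.02, 3.02]. Speed limits (rad/s): [2.22, 2.22, 2.79, 3.14, 3.14, 3.14].

### API

Orientations are given as a rotation vector (axis times angle).
In Python, from station import r gives the robot as it stands.
- The arm moves only by the tool drive_tool, never from a script. Its argument "series" is a list of rows, each an object with "slide": the shift along the tool's x, y, z in mm, a list of three; "rot": the turn, a rotation vector about the tool's x, y, z in rad, a list of three; "hand": the closure, from 0 (fully open) to 1 (shut). A call has 1 to 8 rows; each row is the pose to reach, as a shift and turn from the pose commanded when the call began, along the tool's axes at that moment; what a row does not reach only later rows make up. A row lasts 1/8 s, in which the tool goes at most 62.5 mm and 10.7 degrees, less where a joint would pass 70% of its speed; a pose out of reach is approached as far as the arm can. A call with a gripper value outside its range is refused whole. The fingers move at their own pace and stop on an object; "grip_force" is the grip in N (left out, the last holds). Time passes only in rows, so rows that repeat a pose let the fingers close. It gives the time, the measured TCP pose, the force, the opening and the grip force at its end, in the units of the state.
- r.get_obs(): the state, without advancing time (a new reading comes with each control period).
- r.get_image(name): name is "side" or "top"; returns a dict with "color" (384x512x3 uint8, red, green, blue), "fx", "fy", "cx", "cy" (pixels), "pose" (4x4, takes a point from camera to world coordinates). Camera axes: x right, y up, looking along -z (the intrinsics and any distortion apply to the point x, -y, -z); pixel columns grow to the right and rows downward; lengths in m; the calibration is good to about 2 mm. A picture is of the moment at which its call begins. There is no depth.
- r.finish_job(): hands the job in; it is judged then, once.
The state is a dict: "time_s": time; "q": joint angles; "joint_vel": joint speeds; "tau": joint torques, N m; "position": TCP position; "tcp_rot": TCP orientation; "force": force on the tool from outside, world axes, zero at the start; "torque": the same for the moment, N m; "opening": opening from 0.0 (shut) to 1.0 (fully open); "finger_force": force on a finger pad.
Only numpy, scipy, OpenCV 4.12 (cv2) and the standard library are available. Lean on these libraries where they do the work, as an engineer would, in place of code of your own. Each camera call takes 0.05 s, during which the arm holds its last target. There are 200 camera calls.

## Working session

There is one attempt and no reset: what is moved stays moved. The work goes in short steps, Python scripts to look and compute and a tool call to move; the robot and the scene stay as the last step left them, time stands still between calls to the robot, and variables do not carry over. Pictures are saved under pics/ and viewed, at most 10 in all, crops included, and the job is handed in when it is done.

Besides the shell and the picture viewer there is one more tool, called in YAML: its name, and indented under it one key for each argument. drive_tool: Moves the arm, as the interface text tells. Its arguments: {"type":"object","properties":{"series":{"type":"array","items":{"type":"object","properties":{"slide":{"type":"array","items":{"type":"number"}},"rot":{"type":"array","items":{"type":"number"}},"hand":{"type":"number"}}}},"grip_force":{"type":"number"}},"required":["series"]}

```bash
mkdir -p pics; ls; cat > h.py <<'E'
import numpy as np, cv2
from scipy.spatial.transform import Rotation as R
from station import r
def shot(cam,fn):
    im=r.get_image(cam); cv2.imwrite('pics/'+fn,im['color'][:,:,::-1]); return im
def ray(im,u,v):
    d=np.array([(u-im['cx'])/im['fx'],-(v-im['cy'])/im['fy'],-1.])
    P=np.array(im['pose']); return P[:3,3],P[:3,:3]@d
def onz(im,u,v,z):
    o,d=ray(im,u,v); return o+d*(z-o[2])/d[2]
def proj(im,p):
    P=np.array(im['pose']); c=P[:3,:3].T@(np.array(p)-P[:3,3])
    return im['cx']+im['fx']*c[0]/-c[2], im['cy']-im['fy']*c[1]/-c[2]
E
python3 - <<'E'
from h import *
for c in('top','side'):
    im=shot(c,c+'0.png'); print({k:v for k,v in im.items() if k!='color'})
o=r.get_obs(); print(o)
a=cv2.imread('pics/top0.png');b=cv2.imread('pics/side0.png')
E
```

```text
pics
{'fx': 463.10452700696925, 'fy': 463.10452700696925, 'cx': 256.85074940899193, 'cy': 195.61826092246744, 'pose': array([[ 0.00425518,  0.99634188, -0.08535072,  0.46523886],
       [-0.99979899,  0.00591111,  0.01915812,  0.15029636],
       [ 0.01959256,  0.08525204,  0.99616676,  1.34335194],
       [ 0.        ,  0.        ,  0.        ,  1.        ]])}
{'fx': 449.75046111029644, 'fy': 449.75046111029644, 'cx': 262.0961698585469, 'cy': 197.48750588765287, 'pose': array([[ 0.97202754,  0.1423161 , -0.1868384 ,  0.41285157],
       [-0.23391644,  0.6581052 , -0.71566797, -0.63136849],
       [ 0.02110825,  0.73935355,  0.67298646,  0.77210514],
       [ 0.        ,  0.        ,  0.        ,  1.        ]])}
{'time_s': 0.1, 'q': array([ 1.15457464e+00,  3.53578460e-01,  1.63404092e+00,  2.03963086e-05,
        1.15522539e+00, -2.39401740e-03]), 'joint_vel': array([-0.00094256, -0.00156247, -0.00115423,  0.0005622 ,  0.00069686,
       -0.00092511]), 'tau': array([ 7.23546891e-04, -5.94906306e+01, -3.34929228e+01,  6.97487011e-02,
        1.82654540e-02,  3.94258075e-05]), 'position': array([0.25113322, 0.57183921, 0.21394711]), 'tcp_rot': array([-6.45365865e-01, -3.07430551e+00,  1.91763568e-03]), 'force': array([-0.63370923, -0.64905875, -0.72143092]), 'torque': array([-0.02123949,  0.026587  , -0.01448636]), 'finger_force': 0.0, 'opening': 0.9984241153840884}
```

View pics/top0.png

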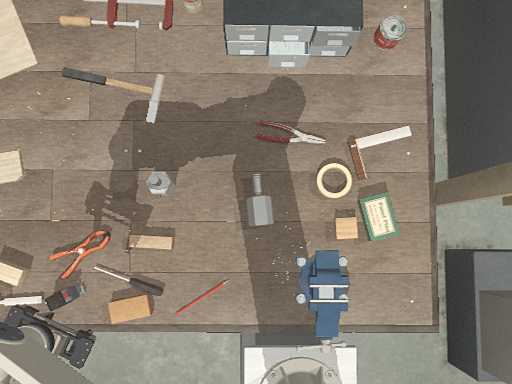

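View pics/side0.png

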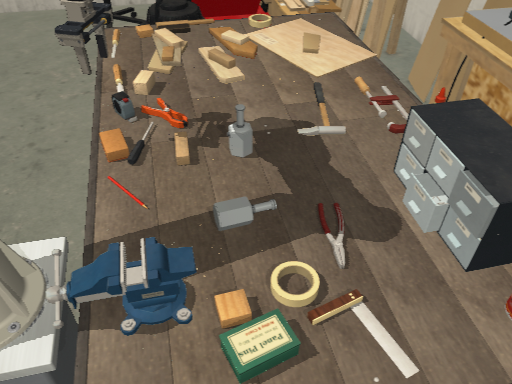

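The top view shows the fallen jack with its cap near (257,177) and its foot near (260,227). The twin stands at (160,183), the tape is at (334,180), and the vise is at (325,290). The side view shows the jack lying at about (215–275, 200–228).

```bash
python3 - <<'E'
from h import *
im=r.get_image('top'); a=cv2.cvtColor(im['color'],cv2.COLOR_RGB2HSV)
sub=im['color'].astype(int); m=((sub.max(2)-sub.min(2)<14)&(sub.max(2)>75)).astype(np.uint8)
w=np.zeros_like(m); w[165:240,235:290]=1; m*=w
n,l,s,c=cv2.connectedComponentsWithStats(m); k=1+s[1:,4].argmax(); m=(l==k).astype(np.uint8)
cs,_=cv2.findContours(m,0,1); print(s[k],c[k])
rows={v:(np.where(m[v])[0].min(),np.where(m[v])[0].max()) for v in range(s[k][1],s[k][1]+s[k][3],3)}
print({k:(int(a),int(b)) for k,(a,b) in rows.items()})
vs=[v for v in range(s[k][1],s[k][1]+s[k][3])]
f=lambda lo,hi:np.mean([ (np.where(m[v])[0].min()+np.where(m[v])[0].max())/2 for v in range(lo,hi)])
t=s[k][1];b=t+s[k][3]
for v0,v1 in((t+2,t+14),(b-26,b-6)):
    u=f(v0,v1); print(u,(v0+v1-1)/2,onz(im,u,(v0+v1-1)/2,.03))
cap=onz(im,f(t,t+3),t,.035);foot=onz(im,f(b-3,b),b,.045);print(cap,foot)
# other bodies
print('twin',onz(im,160,183,.08),'vise',onz(im,325,255,.1),onz(im,305,290,.1),'block',onz(im,346,228,.03),'offcut',onz(im,150,242,.03),'tape',onz(im,334,181,.025))
big=cv2.resize(im['color'][160:245,225:295],None,fx=7,fy=7,interpolation=2);
im2=r.get_image('side');b2=cv2.resize(im2['color'][185:240,200:285],None,fx=7,fy=7,interpolation=2)
H=max(big.shape[0],0)
cv2.imwrite('pics/c.png',cv2.resize(b2,None,fx=1,fy=1)[:,:,::-1])
o=r.get_obs(); print(R.from_rotvec(o['tcp_rot']).as_matrix().round(3))
E
```

```text
[246 174  28  52 886] [258.91196388 205.44920993]
{174: (253, 260), 177: (252, 260), 180: (253, 260), 183: (254, 260), 186: (254, 260), 189: (254, 260), 192: (254, 261), 195: (255, 265), 198: (247, 270), 201: (247, 271), 204: (247, 270), 207: (247, 271), 210: (247, 271), 213: (248, 271), 216: (248, 272), 219: (249, 272), 222: (249, 273), 225: (249, 263)}
256.5416666666667 181.5 [0.61820511 0.12609269 0.03      ]
259.225 209.5 [0.53823942 0.118126   0.03      ]
[0.63910475 0.12734544 0.035     ] [0.49116602 0.11988002 0.045     ]
twin [0.60653023 0.39094813 0.08      ] vise [ 0.41351041 -0.0565262   0.1       ] [ 0.32109721 -0.00250991  0.1       ] block [ 0.48694809 -0.12864039  0.03      ] offcut [0.44517389 0.42479003 0.03      ] tape [ 0.62168966 -0.0967146   0.025     ]
[[-0.916  0.402 -0.   ]
 [ 0.402  0.916 -0.001]
 [-0.    -0.001 -1.   ]]
```

View pics/c.png

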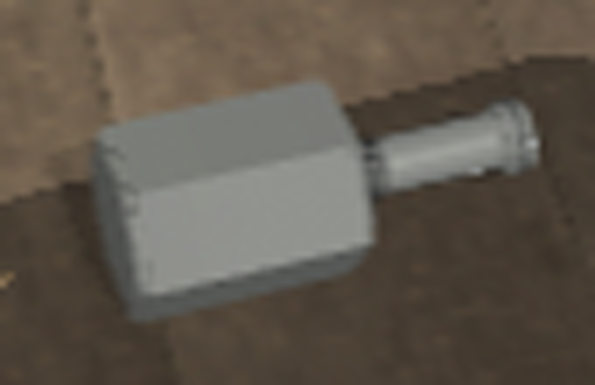

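The crop shows the jack resting on a flat. Its axis is along about +x with roughly 5° of yaw, and the neck is clear. The measured length is 0.148 m against 0.146 m nominal. The neck point is at about (0.599, 0.124).

```bash
cat >> h.py <<'E'
def go(P,psi,tilt,pitch,d,back=0):
    """TCP target: d past axis point P along tool z (minus back); tilt about jack axis, pitch raises cap; prints slide, rot"""
    o=r.get_obs(); R0=R.from_rotvec(o['tcp_rot'])
    B=R.from_matrix(np.array([[-1,0,0],[0,1,0],[0,0,-1.]]).T)
    T=R.from_euler('z',psi)*R.from_euler('y',-pitch)*R.from_euler('x',tilt)*B
    t=np.array(P)+T.apply([0,0,d-back])
    print('tcp',t.round(4),'slide',(1e3*R0.inv().apply(t-o['position'])).round(1),'rot',(R0.inv()*T).as_rotvec().round(3))
E
python3 - <<'E'
from h import *
go([.599,.124,.03],.09,-.52,0,.010,.14)
E
```

```text
tcp [0.5932 0.1883 0.1428] slide [-467.4 -213.7   71.5] rot [ 0.508 -0.131 -0.492]
```

drive_tool:
  series:
    - {"slide": [-230,-107,0],"rot": [0.1,0,-0.25],"hand": 0.3}
    - {"slide": [-230,-107,0],"rot": [0.25,-0.06,-0.25],"hand": 0.3}
    - {"slide": [-467,-214,0],"rot": [0.508,-0.131,-0.492],"hand": 0.3}
    - {"slide": [-467,-214,0],"rot": [0.508,-0.131,-0.492],"hand": 0.3}
    - {"slide": [-467,-214,0],"rot": [0.508,-0.131,-0.492],"hand": 0.3}
    - {"slide": [-467,-214,20],"rot": [0.508,-0.131,-0.492],"hand": 0.3}
    - {"slide": [-467,-214,40],"rot": [0.508,-0.131,-0.492],"hand": 0.3}
    - {"slide": [-467,-214,71],"rot": [0.508,-0.131,-0.492],"hand": 0.3}
  grip_force: 30

```text
time_s: 1.2
position: [0.5779, 0.2065, 0.1606]
tcp_rot: [-0.133, 3.009, -0.797]
force: [0.2, -0.1, 0.2]
opening: 0.705
finger_force: 0.0
```

```bash
python3 - <<'E'
from h import *
go([.599,.124,.03],.09,-.52,0,.008,.14)
go([.599,.124,.03],.09,-.52,0,.008,.05)
go([.599,.124,.03],.09,-.52,0,.008,.0)
E
```

```text
tcp [0.5931 0.1893 0.1446] slide [-13.5  -8.1  23.1] rot [ 0.002  0.002 -0.002]
tcp [0.5971 0.1448 0.0664] slide [-13.3  -8.3 113.1] rot [ 0.002  0.002 -0.002]
tcp [0.5994 0.12   0.0231] slide [-13.2  -8.4 163.1] rot [ 0.002  0.002 -0.002]
```

drive_tool:
  series:
    - {"slide": [-13.5,-8,60],"rot": [0,0,0],"hand": 0.6}
    - {"slide": [-13.5,-8,113],"rot": [0,0,0],"hand": 0.6}
    - {"slide": [-13.5,-8,113],"rot": [0,0,0],"hand": 0.6}

```text
time_s: 1.58
position: [0.5924, 0.1432, 0.0627]
tcp_rot: [-0.134, 3.017, -0.806]
force: [0.7, 0.8, 0.4]
opening: 0.408
finger_force: 0.0
```

```bash
python3 - <<'E'
from h import *
a=r.get_image('side');b=r.get_image('top')
A=cv2.resize(a['color'][130:250,190:310],(400,400),interpolation=2)
B=cv2.resize(b['color'][140:240,210:310],(400,400),interpolation=2)
cv2.imwrite('pics/d.png',np.hstack([A,B])[:,:,::-1])
for im in(a,b): print(proj(im,[.599,.124,.03]),proj(im,[.494,.1145,.03]))
go([.599,.124,.03],.09,-.52,0,.008,.0)
E
```

```text
(np.float64(257.31903513473924), np.float64(207.9798278321689)) (np.float64(214.3675459465678), np.float64(217.336833068456))
(np.float64(257.2465390625249), np.float64(188.1992401494785)) (np.float64(260.44539928074084), np.float64(225.11156176614165))
tcp [0.5994 0.12   0.0231] slide [-1.7 -1.7 50.9] rot [ 0.001  0.    -0.001]
```

View pics/d.png

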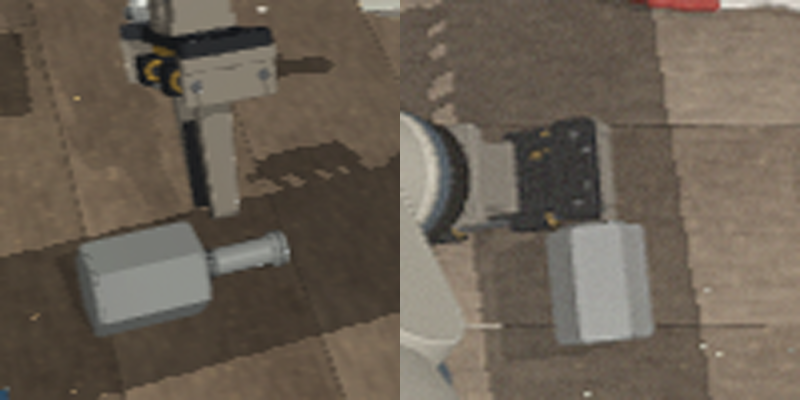

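The pictures show the jack unchanged. The fingers hang above the neck, which spans side-crop x 210–285, y about 260. The grip point is slightly too near the collar, so I'll shift it +4 mm in x.

drive_tool:
  series:
    - {"slide": [-6,-1.5,30],"rot": [0,0,0],"hand": 0.6}
    - {"slide": [-6,-1.5,50],"rot": [0,0,0],"hand": 0.6}
    - {"slide": [-6,-1.5,50],"rot": [0,0,0],"hand": 0.6}
    - {"slide": [-6,-1.5,50],"rot": [0,0,0],"hand": 0.9}
    - {"slide": [-6,-1.5,50],"rot": [0,0,0],"hand": 0.9}
    - {"slide": [-6,-1.5,50],"rot": [0,0,0],"hand": 0.9}
  grip_force: 20

```text
time_s: 2.42
position: [0.6038, 0.1213, 0.024]
tcp_rot: [-0.135, 3.01, -0.798]
force: [0.7, 1.3, 2.9]
opening: 0.21
finger_force: 20.0
```

```bash
python3 - <<'E'
from h import *
o=r.get_obs();T=R.from_rotvec(o['tcp_rot']);print(o['opening'],o['finger_force'],o['force'].round(1), o['position']-T.apply([0,0,.008]))
E
```

```text
0.2098910748480132 19.996856153011322 [0.7 1.3 2.9] [0.6034507  0.12522605 0.03093337]
```

```bash
cat >> h.py <<'E'
def roll(n=8,lift=.0015,d=.008,start=None,psi=.09,turn=np.pi/3):
    o=r.get_obs(); R0=R.from_rotvec(o['tcp_rot']); P=o['position']-R0.apply([0,0,d])
    a=np.array([np.cos(psi),np.sin(psi),0]); lat=np.array([-np.sin(psi),np.cos(psi),0])
    for i in range(1,n+1):
        th=turn*i/n; dy=.0346*(np.cos(np.pi/3+th)-.5); dz=.0346*np.sin(np.pi/3+th)-.03+(lift if i<n else 0)
        T=R.from_rotvec(a*th)*R0; t=P+lat*dy+[0,0,dz]+T.apply([0,0,d])
        print((1e3*R0.inv().apply(t-o['position'])).round(1).tolist(),(R0.inv()*T).as_rotvec().round(3).tolist())
E
python3 - <<'E'
from h import *
roll()
E
```

```text
[-0.0, -4.2, -1.1] [-0.131, 0.0, 0.0]
[-0.0, -7.6, -0.4] [-0.262, 0.0, 0.0]
[-0.0, -10.9, 0.7] [-0.393, 0.0, 0.001]
[-0.0, -14.0, 2.2] [-0.524, 0.0, 0.001]
[-0.0, -17.0, 4.1] [-0.654, 0.0, 0.001]
[-0.0, -19.6, 6.4] [-0.785, 0.001, 0.001]
[0.0, -21.9, 9.0] [-0.916, 0.001, 0.002]
[0.0, -23.1, 13.2] [-1.047, 0.001, 0.002]
```

drive_tool:
  series:
    - {"slide": [0,-4.2,-1.1],"rot": [-0.131,0,0],"hand": 0.9}
    - {"slide": [0,-7.6,-0.4],"rot": [-0.262,0,0],"hand": 0.9}
    - {"slide": [0,-10.9,0.7],"rot": [-0.393,0,0],"hand": 0.9}
    - {"slide": [0,-14,2.2],"rot": [-0.524,0,0],"hand": 0.9}
    - {"slide": [0,-17,4.1],"rot": [-0.654,0,0],"hand": 0.9}
    - {"slide": [0,-19.6,6.4],"rot": [-0.785,0,0],"hand": 0.9}
    - {"slide": [0,-21.9,9],"rot": [-0.916,0,0],"hand": 0.9}
    - {"slide": [0,-23.1,13],"rot": [-1.047,0,0],"hand": 0.9}
  grip_force: 25

```text
time_s: 3.42
position: [0.6065, 0.0939, 0.0243]
tcp_rot: [0.136, -3.009, -0.82]
force: [-1.7, 0.1, -2.2]
opening: 0.208
finger_force: 25.0
```

```bash
python3 - <<'E'
from h import *
a=r.get_image('side');b=r.get_image('top')
A=cv2.resize(a['color'][130:250,190:310],(400,400),interpolation=2)
B=cv2.resize(b['color'][140:240,210:310],(400,400),interpolation=2)
cv2.imwrite('pics/e.png',np.hstack([A,B])[:,:,::-1])
o=r.get_obs();T=R.from_rotvec(o['tcp_rot']);print(o['opening'],o['force'].round(1),o['torque'].round(2), o['position']-T.apply([0,0,.008]),T.as_matrix().round(3))
E
```

```text
0.2088733601973301 [0.3 1.5 9.1] [ 0.78  0.24 -0.06] [0.6068187  0.08878722 0.03031046] [[-0.996 -0.073 -0.043]
 [-0.085  0.858  0.506]
 [ 0.     0.508 -0.861]]
```

View pics/e.png

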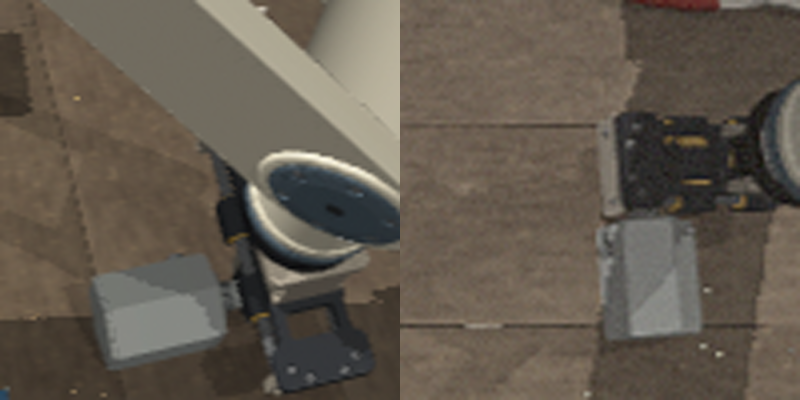

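The jack rolled one flat. The screw now shows on the upper +y flat, at about (605,235) in the top crop. Next I'll release, retract and regrip at the opposite tilt.

```bash
python3 - <<'E'
from h import *
P=[.6065,.0885,.030]
for t,b in((.52,.08),(.17,.08),(-.17,.08),(-.52,.08),(-.52,.04),(-.52,0)): go(P,.09,t,0,.008,b)
E
```

```text
tcp [0.6097 0.0529 0.0925] slide [  0.2   0.5 -79.9] rot [ 0.013  0.003 -0.005]
tcp [0.6076 0.0764 0.101 ] slide [  0.3  25.2 -75.2] rot [ 0.363  0.002 -0.005]
tcp [0.6054 0.1006 0.101 ] slide [  0.4  46.1 -62.8] rot [ 0.703  0.001 -0.005]
tcp [0.6033 0.1241 0.0925] slide [  0.5  62.2 -43.5] rot [ 1.053 -0.    -0.005]
tcp [0.6051 0.1043 0.0578] slide [  0.4  27.4 -23.7] rot [ 1.053 -0.    -0.005]
tcp [0.6069 0.0845 0.0231] slide [ 0.3 -7.3 -3.9] rot [ 1.053 -0.    -0.005]
```

drive_tool:
  series:
    - {"slide": [0,0,0],"rot": [0,0,0],"hand": 0.68}
    - {"slide": [0,0,0],"rot": [0,0,0],"hand": 0.68}
    - {"slide": [0,0,-40],"rot": [0,0,0],"hand": 0.65}
    - {"slide": [0,0,-80],"rot": [0,0,0],"hand": 0.6}
    - {"slide": [0,13,-78],"rot": [0.18,0,0],"hand": 0.6}
    - {"slide": [0,25,-75],"rot": [0.363,0,0],"hand": 0.6}
    - {"slide": [0,36,-70],"rot": [0.53,0,0],"hand": 0.6}
    - {"slide": [0,46,-63],"rot": [0.703,0,0],"hand": 0.6}

```text
time_s: 4.53
position: [0.6058, 0.1033, 0.1029]
tcp_rot: [-0.14, 3.112, -0.282]
force: [-0.3, 0.2, -0.8]
opening: 0.399
finger_force: 0.0
```

```bash
python3 - <<'E'
from h import *
P=[.6065,.0885,.030]
for t,b in((-.35,.08),(-.52,.08),(-.52,.04),(-.52,0)): go(P,.09,t,0,.008,b)
E
```

```text
tcp [0.6043 0.1131 0.0976] slide [ 0.7 10.6  3.4] rot [ 0.169  0.006 -0.001]
tcp [0.6033 0.1241 0.0925] slide [ 0.7 22.5  6.5] rot [ 0.339  0.006 -0.001]
tcp [0.6051 0.1043 0.0578] slide [ 0.9  9.2 44.2] rot [ 0.339  0.006 -0.001]
tcp [0.6069 0.0845 0.0231] slide [ 1.1 -4.2 81.9] rot [ 0.339  0.006 -0.001]
```

drive_tool:
  series:
    - {"slide": [0,10.5,3.5],"rot": [0.169,0,0],"hand": 0.62}
    - {"slide": [0,22.5,6.5],"rot": [0.339,0,0],"hand": 0.62}
    - {"slide": [0,22.5,6.5],"rot": [0.339,0,0],"hand": 0.62}
    - {"slide": [0,9,44],"rot": [0.339,0,0],"hand": 0.62}
    - {"slide": [0,0,70],"rot": [0.339,0,0],"hand": 0.62}
    - {"slide": [0,-4,82],"rot": [0.339,0,0],"hand": 0.62}
    - {"slide": [0,-4,82],"rot": [0.339,0,0],"hand": 0.62}

```text
time_s: 5.4
position: [0.6064, 0.0833, 0.021]
tcp_rot: [-0.134, 3.014, -0.792]
force: [0.2, 0.7, -0.2]
opening: 0.385
finger_force: 0.0
```

drive_tool:
  series:
    - {"slide": [0,0,0],"rot": [0,0,0],"hand": 0.9}
    - {"slide": [0,0,0],"rot": [0,0,0],"hand": 0.9}
    - {"slide": [0,0,0],"rot": [0,0,0],"hand": 0.9}

```text
time_s: 5.78
position: [0.6073, 0.0847, 0.0218]
tcp_rot: [-0.135, 3.012, -0.791]
force: [0.6, 0.6, 3.4]
opening: 0.207
finger_force: 25.0
```

```bash
python3 - <<'E'
from h import *
a=r.get_image('side');b=r.get_image('top')
A=cv2.resize(a['color'][130:250,190:310],(400,400),interpolation=2)
B=cv2.resize(b['color'][140:240,210:310],(400,400),interpolation=2)
cv2.imwrite('pics/f.png',np.hstack([A,B])[:,:,::-1])
roll()
E
```

```text
[-0.0, -4.2, -1.1] [-0.131, 0.0, 0.0]
[-0.0, -7.6, -0.5] [-0.262, 0.0, 0.001]
[-0.0, -10.9, 0.6] [-0.393, 0.0, 0.001]
[-0.0, -14.1, 2.1] [-0.524, 0.0, 0.001]
[-0.0, -17.0, 4.0] [-0.654, 0.0, 0.001]
[0.0, -19.6, 6.3] [-0.785, 0.001, 0.002]
[0.0, -22.0, 8.9] [-0.916, 0.001, 0.002]
[0.0, -23.2, 13.0] [-1.047, 0.001, 0.002]
```

View pics/f.png

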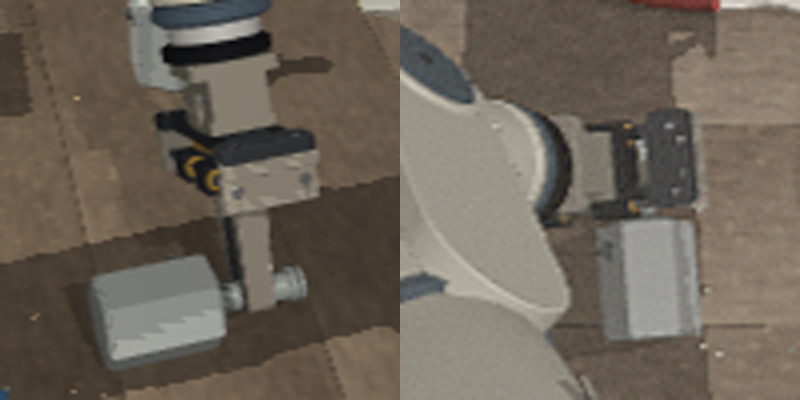

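The grip on the neck is good and the jack lies flat, with the screw on the upper-left flat near (612,245). I'll do the second roll.

drive_tool:
  series:
    - {"slide": [0,-4.2,-1.1],"rot": [-0.131,0,0],"hand": 0.9}
    - {"slide": [0,-7.6,-0.5],"rot": [-0.262,0,0],"hand": 0.9}
    - {"slide": [0,-10.9,0.6],"rot": [-0.393,0,0],"hand": 0.9}
    - {"slide": [0,-14,2.1],"rot": [-0.524,0,0],"hand": 0.9}
    - {"slide": [0,-17,4],"rot": [-0.654,0,0],"hand": 0.9}
    - {"slide": [0,-19.6,6.3],"rot": [-0.785,0,0],"hand": 0.9}
    - {"slide": [0,-22,8.9],"rot": [-0.916,0,0],"hand": 0.9}
    - {"slide": [0,-23.2,13],"rot": [-1.047,0,0],"hand": 0.9}

```text
time_s: 6.88
position: [0.6094, 0.0575, 0.0217]
tcp_rot: [0.135, -3.005, -0.828]
force: [-1.4, 3.2, 4.8]
opening: 0.207
finger_force: 25.0
```

drive_tool:
  series:
    - {"slide": [0,0,0],"rot": [0,0,0],"hand": 0.68}
    - {"slide": [0,0,0],"rot": [0,0,0],"hand": 0.68}
    - {"slide": [0,0,-40],"rot": [0,0,0],"hand": 0.65}
    - {"slide": [0,0,-80],"rot": [0,0,0],"hand": 0.6}
    - {"slide": [0,0,-150],"rot": [0,0,0],"hand": 0.6}
    - {"slide": [0,0,-150],"rot": [0,0,0],"hand": 0.6}

```text
time_s: 7.62
position: [0.6181, -0.0193, 0.1545]
tcp_rot: [0.138, -3.014, -0.814]
force: [-0.2, 0.9, -0.0]
opening: 0.403
finger_force: 0.0
```

```bash
python3 - <<'E'
from h import *
a=r.get_image('side');b=r.get_image('top')
A=cv2.resize(a['color'][130:250,190:310],(400,400),interpolation=2)
B=cv2.resize(b['color'][140:240,210:310],(400,400),interpolation=2)
cv2.imwrite('pics/g.png',np.hstack([A,B])[:,:,::-1])
E
```

```text
(no output)
```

View pics/g.png

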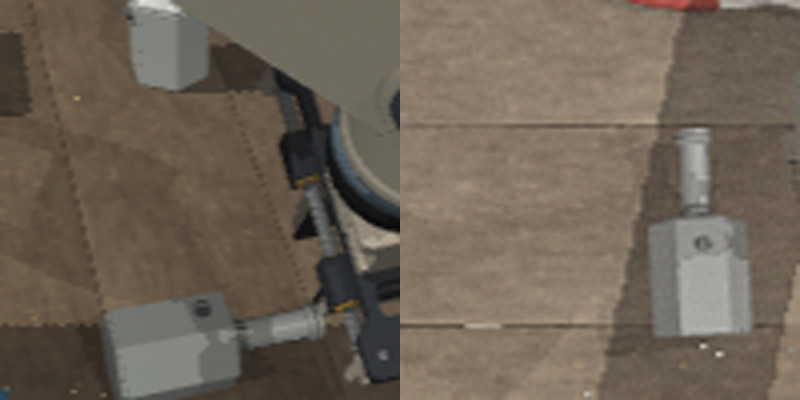

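The jack now lies with its lock screw uppermost, at (703,243) in the top crop. The neck is at about (693,178) and the foot at (701,335). Next I'll regrip with the tool pitched for standing it up.

```bash
python3 - <<'E'
from h import *
im=r.get_image('top')
c=onz(im,210+693/4,140+178/4,.03);f=onz(im,210+701/4,140+335/4,.03);print(c,f,np.arctan2(*(c-f)[1::-1]))
P=[.610,.0525,.03];psi=.08
for t,p,b in((.26,0,.12),(0,-.2,.12),(0,-.45,.12),(0,-.45,.04),(0,-.45,0)): go(P,psi,t,p,.008,b)
E
```

```text
[ 0.61192236 -0.23742457  0.03      ] [ 0.49953501 -0.24099931  0.03      ] 0.03179656965888055
tcp [0.6123 0.0238 0.1382] slide [-0.7 29.5 31.1] rot [ 0.272 -0.004  0.01 ]
tcp [0.6322 0.0543 0.1398] slide [-23.3  54.8  44.2] rot [0.529 0.193 0.064]
tcp [0.6586 0.0564 0.1309] slide [-49.8  50.1  51.8] rot [0.52  0.437 0.13 ]
tcp [0.6239 0.0536 0.0588] slide [-15.   13.9 114. ] rot [0.52  0.437 0.13 ]
tcp [0.6065 0.0522 0.0228] slide [  2.4  -4.2 145.2] rot [0.52  0.437 0.13 ]
```

```bash
python3 - <<'E'
from h import *
im=r.get_image('top'); s=im['color'].astype(int); m=((s.max(2)-s.min(2)<16)&(s.max(2)>85))
pts=[]
for v in (176,180,184,188,200,205,210,215,220):
    u=np.where(m[v,268:302])[0]+268; print(v,u.min(),u.max(),len(u)); pts.append(onz(im,(u.min()+u.max())/2,v,.03))
pts=np.array(pts);k=np.polyfit(pts[:,0],pts[:,1],1);print(k,np.polyval(k,.61))
P=[.610,.0495,.03];psi=.07
for t,p,b in((.26,0,.12),(0,-.2,.12),(0,-.45,.12),(0,-.45,.04),(0,-.45,0)): go(P,psi,t,p,.008,b)
E
```

```text
176 279 286 8
180 280 286 7
184 280 287 8
188 280 287 8
200 272 296 24
205 272 296 25
210 273 297 25
215 273 297 25
220 273 297 25
[0.05408734 0.01683223] 0.04982551015566013
tcp [0.612  0.0208 0.1382] slide [-0.7 27.  28.8] rot [ 0.272 -0.009  0.019]
tcp [0.6322 0.0511 0.1398] slide [-23.5  52.2  41.8] rot [0.528 0.188 0.073]
tcp [0.6586 0.0529 0.1309] slide [-50.   47.2  49.2] rot [0.519 0.432 0.14 ]
tcp [0.6239 0.0505 0.0588] slide [-15.3  11.3 111.6] rot [0.519 0.432 0.14 ]
tcp [0.6065 0.0493 0.0228] slide [  2.   -6.7 142.9] rot [0.519 0.432 0.14 ]
```

drive_tool:
  series:
    - {"slide": [-12,27,20],"rot": [0.15,0.05,0.02],"hand": 0.4}
    - {"slide": [-23,40,35],"rot": [0.3,0.12,0.05],"hand": 0.4}
    - {"slide": [-50,47,49],"rot": [0.519,0.432,0.14],"hand": 0.4}
    - {"slide": [-50,47,49],"rot": [0.519,0.432,0.14],"hand": 0.4}
    - {"slide": [-50,47,49],"rot": [0.519,0.432,0.14],"hand": 0.4}
    - {"slide": [-50,47,49],"rot": [0.519,0.432,0.14],"hand": 0.4}

```text
time_s: 8.57
position: [0.6586, 0.0518, 0.1302]
tcp_rot: [0.094, -2.691, 0.019]
force: [-0.3, 0.8, 0.1]
opening: 0.601
finger_force: 0.0
```

```bash
python3 - <<'E'
from h import *
P=[.610,.0495,.03];psi=.06
for b in(.12,.04,0): go(P,psi,0,-.45,.008,b)
print(r.get_obs()['q'].round(2))
E
```

```text
tcp [0.6586 0.0524 0.1309] slide [ 0.2  0.6 -0.6] rot [-0.003  0.001  0.009]
tcp [0.6239 0.0503 0.0588] slide [ 0.3  0.8 79.4] rot [-0.003  0.001  0.009]
tcp [0.6065 0.0493 0.0228] slide [  0.4   0.9 119.4] rot [-0.003  0.001  0.009]
[ 0.07  0.75  1.24  0.    1.6  -1.57]
```

drive_tool:
  series:
    - {"slide": [0,1,60],"rot": [0,0,0],"hand": 0.4}
    - {"slide": [0,1,105],"rot": [0,0,0],"hand": 0.4}
    - {"slide": [0,1,119],"rot": [0,0,0],"hand": 0.5}
    - {"slide": [0,1,119],"rot": [0,0,0],"hand": 0.6}
    - {"slide": [0,1,119],"rot": [0,0,0],"hand": 0.9}
    - {"slide": [0,1,119],"rot": [0,0,0],"hand": 0.9}
    - {"slide": [0,1,119],"rot": [0,0,0],"hand": 0.9}
    - {"slide": [0,1,119],"rot": [0,0,0],"hand": 0.9}
  grip_force: 40

```text
time_s: 9.57
position: [0.6098, 0.0492, 0.0259]
tcp_rot: [0.092, -2.695, 0.02]
force: [2.4, 1.1, 6.7]
opening: 0.206
finger_force: 39.9
```

```bash
python3 - <<'E'
from h import *
o=r.get_obs();R0=R.from_rotvec(o['tcp_rot']);print(o['opening'],o['force'].round(1),o['position'])
for w in([0,0,.004],[.06,0,.004],[.06,.09,.004],[.06,.09,.0]): print((1e3*R0.inv().apply(w)).round(1))
E
```

```text
0.20590927861918165 [2.4 1.1 6.7] [0.60980097 0.04921555 0.02593084]
[ 1.7  0.  -3.6]
[-52.3  -4.1 -29.4]
[-57.9  85.7 -32. ]
[-59.6  85.7 -28.4]
```

drive_tool:
  series:
    - {"slide": [2,0,-4],"rot": [0,0,0],"hand": 0.9}
    - {"slide": [-16,0,-12],"rot": [0,0,0],"hand": 0.9}
    - {"slide": [-34,0,-21],"rot": [0,0,0],"hand": 0.9}
    - {"slide": [-52,0,-29],"rot": [0,0,0],"hand": 0.9}
    - {"slide": [-53,22,-30],"rot": [0,0,0],"hand": 0.9}
    - {"slide": [-55,44,-31],"rot": [0,0,0],"hand": 0.9}
    - {"slide": [-57,66,-31.5],"rot": [0,0,0],"hand": 0.9}
    - {"slide": [-58,86,-32],"rot": [0,0,0],"hand": 0.9}

```text
time_s: 10.58
position: [0.6678, 0.141, 0.0283]
tcp_rot: [0.093, -2.692, 0.021]
force: [-0.2, -0.7, -4.7]
opening: 0.208
finger_force: 39.8
```

```bash
python3 - <<'E'
from h import *
im=shot('top','h.png'); s=cv2.imread('pics/h.png')
a=r.get_image('side')
A=cv2.resize(a['color'][110:230,190:310],(400,400),interpolation=2)
B=cv2.resize(im['color'][140:240,180:280],(400,400),interpolation=2)
cv2.imwrite('pics/h2.png',np.hstack([A,B])[:,:,::-1])
o=r.get_obs(); print(o['force'],o['torque'],o['position'],o['q'].round(2))
# standing: jack pitch alpha from ~.04 to pi/2 about foot edge, d
R0=R.from_rotvec(o['tcp_rot']);d=.008;P0=o['position']-R0.apply([0,0,d]);psi=.06
a=np.array([np.cos(psi),np.sin(psi),0]);lat=np.array([-np.sin(psi),np.cos(psi),0])
N=24;a0=.035
f=lambda al:(.105*np.cos(al)-.03*np.sin(al),.105*np.sin(al)+.03*np.cos(al))
x0,z0=f(a0)
for i in range(1,N+1):
    al=a0+(np.pi/2-a0)*i/N; x,z=f(al); T=R.from_rotvec(-lat*(al-a0))*R0
    t=P0+a*(x-x0)+[0,0,z-z0+.001]+T.apply([0,0,d])
    print(i,t.round(3),(R.from_rotvec(o['tcp_rot']).inv().apply(t-o['position'])*1e3).round(1),(R0.inv()*T).as_rotvec().round(3))
E
```

```text
[-0.47957962 -0.20047946 -2.6681042 ] [ 0.11754428 -0.60244835 -0.1058068 ] [0.66781122 0.1422474  0.02835593] [ 0.18  0.89  1.21  0.05  1.49 -1.47]
1 [0.666 0.142 0.036] [ 4.9  0.  -5.8] [ 0.001 -0.064  0.   ]
2 [0.664 0.142 0.042] [  9.7   0.1 -10.4] [ 0.001 -0.128  0.   ]
3 [0.661 0.142 0.048] [ 14.7   0.1 -14.7] [ 0.002 -0.192  0.001]
4 [0.658 0.142 0.054] [ 20.1   0.1 -18.7] [ 0.003 -0.256  0.001]
5 [0.654 0.141 0.06 ] [ 25.6   0.2 -22.3] [ 0.003 -0.32   0.001]
6 [0.651 0.141 0.065] [ 31.4   0.2 -25.6] [ 0.004 -0.384  0.001]
7 [0.646 0.141 0.07 ] [ 37.4   0.3 -28.5] [ 0.004 -0.448  0.002]
8 [0.642 0.141 0.075] [ 43.6   0.3 -31. ] [ 0.005 -0.512  0.002]
9 [0.637 0.14  0.08 ] [ 49.9   0.4 -33.1] [ 0.006 -0.576  0.002]
10 [0.632 0.14  0.084] [ 56.3   0.4 -34.8] [ 0.006 -0.64   0.002]
11 [0.627 0.14  0.088] [ 62.8   0.5 -36.1] [ 0.007 -0.704  0.003]
12 [0.621 0.139 0.092] [ 69.4   0.6 -36.9] [ 0.008 -0.768  0.003]
13 [0.616 0.139 0.095] [ 76.    0.6 -37.3] [ 0.008 -0.832  0.003]
14 [0.61  0.139 0.098] [ 82.7   0.7 -37.4] [ 0.009 -0.896  0.003]
15 [0.603 0.138 0.1  ] [ 89.3   0.7 -36.9] [ 0.009 -0.96   0.003]
16 [0.597 0.138 0.102] [ 95.9   0.8 -36.1] [ 0.01  -1.024  0.004]
17 [0.591 0.138 0.104] [102.4   0.9 -34.8] [ 0.011 -1.088  0.004]
18 [0.584 0.137 0.105] [108.8   1.  -33.2] [ 0.011 -1.152  0.004]
19 [0.578 0.137 0.106] [115.1   1.  -31.1] [ 0.012 -1.216  0.004]
20 [0.571 0.136 0.107] [121.3   1.1 -28.6] [ 0.013 -1.28   0.005]
21 [0.564 0.136 0.107] [127.3   1.2 -25.7] [ 0.013 -1.344  0.005]
22 [0.558 0.136 0.106] [133.1   1.2 -22.5] [ 0.014 -1.408  0.005]
23 [0.551 0.135 0.105] [138.7   1.3 -18.9] [ 0.015 -1.472  0.005]
24 [0.545 0.135 0.104] [144.    1.4 -14.9] [ 0.015 -1.536  0.006]
```

View pics/h2.png

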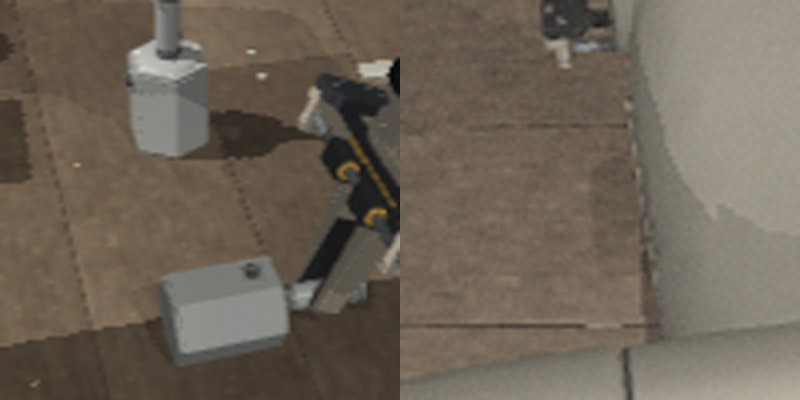

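The side view shows the jack still with its screw uppermost (250,270) and the neck gripped, in clear space. I'll tip it up in stages.

drive_tool:
  series:
    - {"slide": [4.9,0,-5.8],"rot": [0,-0.064,0],"hand": 0.9}
    - {"slide": [9.7,0,-10.4],"rot": [0,-0.128,0],"hand": 0.9}
    - {"slide": [14.7,0,-14.7],"rot": [0,-0.192,0],"hand": 0.9}
    - {"slide": [20,0,-18.7],"rot": [0,-0.256,0],"hand": 0.9}
    - {"slide": [25.6,0,-22.3],"rot": [0,-0.32,0],"hand": 0.9}
    - {"slide": [31.4,0,-25.6],"rot": [0,-0.384,0],"hand": 0.9}
    - {"slide": [37.4,0,-28.5],"rot": [0,-0.448,0],"hand": 0.9}
    - {"slide": [43.6,0,-31],"rot": [0,-0.512,0],"hand": 0.9}

```text
time_s: 11.68
position: [0.6423, 0.137, 0.076]
tcp_rot: [-0.104, 3.074, 0.004]
force: [0.8, 0.2, -1.0]
opening: 0.205
finger_force: 39.8
```

```bash
cat >> h.py <<'E'
def stand(a0,a1,N,goal0,psi=.06,d=.008,lift=.001):
    """goal0: planned neck grip point at alpha=a0 as (P) ; from measured pose"""
    o=r.get_obs();R0=R.from_rotvec(o['tcp_rot']);P0=o['position']-R0.apply([0,0,d])
    a=np.array([np.cos(psi),np.sin(psi),0]);lat=np.array([-np.sin(psi),np.cos(psi),0])
    f=lambda al:(.105*np.cos(al)-.03*np.sin(al),.105*np.sin(al)+.03*np.cos(al)); x0,z0=f(a0)
    print('P',P0.round(4),'z plan',round(z0,4),'F',o['force'].round(1),'tau',o['torque'].round(2),'q',o['q'].round(2),'pitch',round(float(np.arcsin(R0.apply([0,0,1])[0])),3))
    for i in range(1,N+1):
        al=a0+(a1-a0)*i/N; x,z=f(al); T=R.from_rotvec(-lat*(al-a0))*R0
        t=P0+a*(x-x0)+[0,0,z+lift-P0[2]]+T.apply([0,0,d])
        print(i,(R0.inv().apply(t-o['position'])*1e3).round(1),(R0.inv()*T).as_rotvec().round(3))
E
python3 -c "
from h import *
stand(.547,.547+.512,8,None)"
```

```text
P [0.6418 0.137  0.0839] z plan 0.0802 F [ 0.8  0.2 -1. ] tau [ 0.17 -0.02 -0.04] q [ 0.21  0.52  1.72 -0.01  0.84 -1.42] pitch 0.066
1 [ 4.6  0.  -2.2] [ 0.001 -0.064 -0.   ]
2 [ 9.4  0.1 -6.9] [ 0.001 -0.128 -0.   ]
3 [ 14.4   0.1 -11.2] [ 0.002 -0.192 -0.   ]
4 [ 19.8   0.2 -15.2] [ 0.002 -0.256 -0.   ]
5 [ 25.3   0.2 -18.8] [ 0.003 -0.32  -0.   ]
6 [ 31.1   0.3 -22.1] [ 0.003 -0.384 -0.   ]
7 [ 37.1   0.3 -25. ] [ 0.004 -0.448 -0.   ]
8 [ 43.2   0.4 -27.5] [ 0.004 -0.512 -0.   ]
```

drive_tool:
  series:
    - {"slide": [4.6,0,-3.5],"rot": [0,-0.064,0],"hand": 0.9}
    - {"slide": [9.4,0,-7.5],"rot": [0,-0.128,0],"hand": 0.9}
    - {"slide": [14.4,0,-11.2],"rot": [0,-0.192,0],"hand": 0.9}
    - {"slide": [19.8,0,-15.2],"rot": [0,-0.256,0],"hand": 0.9}
    - {"slide": [25.3,0,-18.8],"rot": [0,-0.32,0],"hand": 0.9}
    - {"slide": [31,0,-22],"rot": [0,-0.384,0],"hand": 0.9}

```text
time_s: 12.42
position: [0.6132, 0.136, 0.0987]
tcp_rot: [-0.091, 2.683, 0.024]
force: [3.4, -0.0, 11.3]
opening: 0.208
finger_force: 40.0
```

```bash
python3 -c "
from h import *
stand(.547+.384,1.571,10,None)
a=r.get_image('side');im=r.get_image('top')
A=cv2.resize(a['color'][110:230,190:310],(400,400),interpolation=2)
B=cv2.resize(im['color'][140:240,180:280],(400,400),interpolation=2)
cv2.imwrite('pics/i.png',np.hstack([A,B])[:,:,::-1])"
```

```text
P [0.6097 0.1357 0.1059] z plan 0.1021 F [ 3.4 -0.  11.3] tau [-0.04 -0.89 -0.11] q [ 0.26  0.34  2.08 -0.3   0.29 -1.1 ] pitch 0.456
1 [ 5.6  0.1 -2.5] [ 0.    -0.064 -0.   ]
2 [10.4  0.1 -7.2] [ 0.001 -0.128 -0.001]
3 [ 15.4   0.2 -11.5] [ 0.001 -0.192 -0.001]
4 [ 20.7   0.2 -15.5] [ 0.002 -0.256 -0.001]
5 [ 26.2   0.3 -19.2] [ 0.002 -0.32  -0.002]
6 [ 32.    0.3 -22.5] [ 0.003 -0.384 -0.002]
7 [ 37.9   0.4 -25.5] [ 0.003 -0.448 -0.003]
8 [ 44.1   0.5 -28.1] [ 0.003 -0.512 -0.003]
9 [ 50.4   0.5 -30.2] [ 0.004 -0.576 -0.003]
10 [ 56.8   0.6 -32. ] [ 0.004 -0.64  -0.004]
```

View pics/i.png

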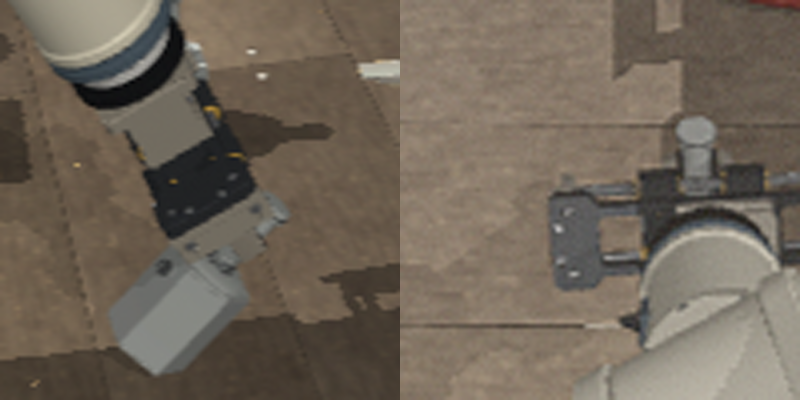

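The picture shows the jack tipped to about 50° with the screw facing the robot's side. The wrist (q5) is running out of range, so I'll lift slightly and move +x while pitching further.

```bash
python3 -c "
from h import *
for P,p in(([.615,.1357,.125],.456),([.645,.1357,.13],.55),([.67,.1357,.13],.7),([.67,.1357,.13],.85)): go(P,.06,0,p,.008)"
```

```text
tcp [0.6185 0.1359 0.1178] slide [-13.5  -0.5 -14.4] rot [0.006 0.002 0.008]
tcp [0.6492 0.136  0.1232] slide [-43.3  -2.6  -5.7] rot [ 0.006 -0.092  0.007]
tcp [0.6751 0.136  0.1239] slide [-66.9  -4.3   5.1] rot [ 0.007 -0.242  0.007]
tcp [0.676  0.1361 0.1247] slide [-68.   -4.3   4.7] rot [ 0.007 -0.392  0.006]
```

drive_tool:
  series:
    - {"slide": [-7,0,-8],"rot": [0,0,0],"hand": 0.9}
    - {"slide": [-13.5,-0.5,-14.4],"rot": [0,0,0],"hand": 0.9}
    - {"slide": [-28,-1.5,-10],"rot": [0,-0.04,0],"hand": 0.9}
    - {"slide": [-43,-2.5,-6],"rot": [0,-0.092,0],"hand": 0.9}
    - {"slide": [-55,-3.5,0],"rot": [0,-0.16,0],"hand": 0.9}
    - {"slide": [-67,-4,5],"rot": [0,-0.242,0],"hand": 0.9}
    - {"slide": [-67.5,-4,5],"rot": [0,-0.31,0],"hand": 0.9}
    - {"slide": [-68,-4,5],"rot": [0,-0.392,0],"hand": 0.9}
  grip_force: 50

```text
time_s: 13.52
position: [0.6888, 0.1338, 0.1698]
tcp_rot: [-0.084, 2.409, 0.045]
force: [0.4, -0.5, -3.5]
opening: 0.202
finger_force: 50.0
```

```bash
python3 -c "
from h import *
stand(1.325,1.571,1,None)
for P,p in(([.67,.1357,.13],.85),([.67,.1357,.112],.85),([.68,.1357,.125],1.0)): go(P,.06,0,p,.008)
a=r.get_image('side');im=r.get_image('top')
A=cv2.resize(a['color'][90:230,190:330],(400,400),interpolation=2)
B=cv2.resize(im['color'][120:220,180:280],(400,400),interpolation=2)
cv2.imwrite('pics/j.png',np.hstack([A,B])[:,:,::-1])
s=a['color'].astype(int); 
"
```

```text
P [0.6835 0.1334 0.1758] z plan 0.1091 F [ 0.4 -0.5 -3.5] tau [-0.09  0.67  0.03] q [ 0.24  0.3   2.09 -1.3   0.11 -0.14] pitch 0.729
1 [64.4 -0.3 34. ] [ 0.001 -0.246 -0.004]
tcp [0.676  0.1361 0.1247] slide [39.5  2.8 25.1] rot [ 0.016 -0.118  0.003]
tcp [0.676  0.1361 0.1067] slide [51.6  2.6 38.5] rot [ 0.016 -0.118  0.003]
tcp [0.6867 0.1361 0.1207] slide [34.3  2.  35.3] rot [ 0.016 -0.268  0.002]
```

```bash
python3 -c "
from h import *
for P,p in(([.685,.1340,.165],.58),([.69,.134,.14],.58)): go(P,.19,0,p,.008)"
```

```text
tcp [0.6893 0.1348 0.1583] slide [10.1  0.8 10. ] rot [-0.064  0.156 -0.096]
tcp [0.6943 0.1348 0.1333] slide [23.2  0.2 31.8] rot [-0.064  0.156 -0.096]
```

View pics/j.png

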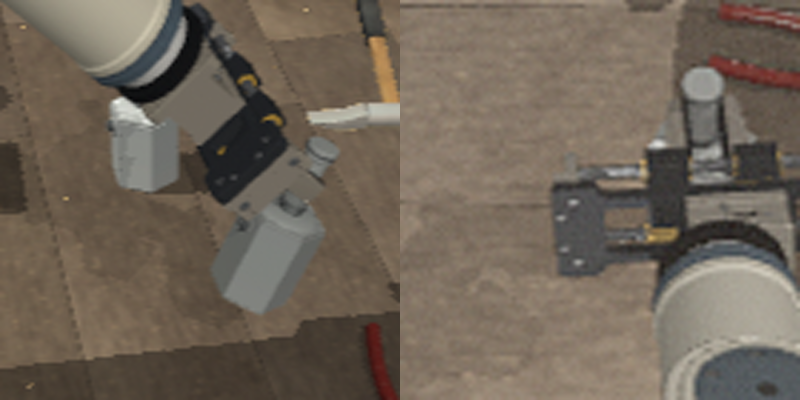

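The picture shows the jack held in the air, leaning about 25°, with the screw towards the robot at (243,222). I'll ease the wrist off its limit, lower to just above the bench, and let the jack hang upright under a light grip.

drive_tool:
  series:
    - {"slide": [3,0,3],"rot": [-0.02,0.05,-0.03],"hand": 0.9}
    - {"slide": [6,0,6],"rot": [-0.04,0.1,-0.06],"hand": 0.9}
    - {"slide": [10,0,10],"rot": [-0.064,0.156,-0.096],"hand": 0.9}
    - {"slide": [14,0,17],"rot": [-0.064,0.156,-0.096],"hand": 0.9}
    - {"slide": [18,0,24],"rot": [-0.064,0.156,-0.096],"hand": 0.9}
    - {"slide": [23,0,32],"rot": [-0.064,0.156,-0.096],"hand": 0.9}
    - {"slide": [23,0,32],"rot": [-0.064,0.156,-0.096],"hand": 0.9}

```text
time_s: 14.5
position: [0.692, 0.1347, 0.1291]
tcp_rot: [-0.246, 2.559, 0.072]
force: [-0.1, -0.5, -4.1]
opening: 0.207
finger_force: 50.0
```

```bash
cat >> h.py <<'E'
def st(psi=.19):
    o=r.get_obs();R0=R.from_rotvec(o['tcp_rot']);P=o['position']-R0.apply([0,0,.008]);z=R0.apply([0,0,1]);y=R0.apply([0,1,0])
    print('t',o['time_s'],'P',P.round(4),'pitch',round(float(np.arctan2(np.hypot(*z[:2]),-z[2])),3),'yaw',round(float(np.arctan2(-y[0],y[1])),3),'q',o['q'].round(2),'F',o['force'].round(1),'tau',o['torque'].round(2),'open',round(o['opening'],3))
E
python3 -c "
from h import *
st()
for P,p in(([.69,.134,.125],.6),([.69,.134,.113],.6)): go(P,.19,0,p,.008)"
```

```text
t 14.5 P [0.6878 0.1339 0.1359] pitch 0.573 yaw 0.191 q [ 0.19  0.37  1.99  0.    0.21 -1.58] F [-0.1 -0.5 -4.1] tau [-0.08  0.5  -0.02] open 0.207
tcp [0.6944 0.1349 0.1184] slide [ 3.8 -0.3 10.3] rot [ 0.    -0.027  0.001]
tcp [0.6944 0.1349 0.1064] slide [10.3 -0.3 20.4] rot [ 0.    -0.027  0.001]
```

drive_tool:
  series:
    - {"slide": [4,0,8],"rot": [0,0,0],"hand": 0.9}
    - {"slide": [8,0,16],"rot": [0,0,0],"hand": 0.9}
    - {"slide": [8,0,16],"rot": [0,0,0],"hand": 0.9}
  grip_force: 30

```text
time_s: 14.88
position: [0.6945, 0.1354, 0.1123]
tcp_rot: [-0.245, 2.556, 0.072]
force: [0.1, -0.0, -4.1]
opening: 0.21
finger_force: 30.0
```

```bash
cat >> h.py <<'E'
def axis():
    """jack lean from side view: grey-blob, print principal direction & extents vs predicted upright"""
    im=r.get_image('side'); o=r.get_obs();R0=R.from_rotvec(o['tcp_rot']);P=o['position']-R0.apply([0,0,.008])
    u,v=proj(im,P-[0,0,.065]); s=im['color'].astype(int)
    m=((s.max(2)-s.min(2)<16)&(s.max(2)>85)).astype(np.uint8); w=np.zeros_like(m); v0,v1,u0,u1=int(v-22),int(v+45),int(u-40),int(u+35); w[v0:v1,u0:u1]=1; m*=w
    for vv in range(v0,v1,4):
        c=np.where(m[vv])[0]; print(vv,(int(c.min()),int(c.max()),len(c)) if len(c) else '')
    for h in(.105,.085,.0): print('up pred',h,np.round(proj(im,P-[0,0,.105-h]),1))
E
python3 -c "
from h import *
st(); axis()"
```

```text
t 14.875 P [0.6902 0.1346 0.119 ] pitch 0.575 yaw 0.191 q [ 0.19  0.4   2.    0.    0.17 -1.57] F [ 0.1 -0.  -4.1] tau [-0.08  0.51  0.02] open 0.21
170 (294, 294, 1)
174 (289, 289, 1)
178 (276, 296, 11)
182 (274, 296, 18)
186 (271, 299, 25)
190 (268, 301, 34)
194 (266, 299, 34)
198 (263, 296, 34)
202 (261, 293, 33)
206 (264, 290, 27)
210 (266, 287, 22)
214 (272, 284, 13)
218 
222 
226 
230 
234 (326, 327, 2)
up pred 0.105 [295.4 171. ]
up pred 0.085 [294.8 177.7]
up pred 0.0 [292.4 204.1]
```

drive_tool:
  series:
    - {"slide": [0,0,0],"rot": [0,0,0],"hand": 0.9}
    - {"slide": [0,0,0],"rot": [0,0,0],"hand": 0.9}
  grip_force: 18

```text
time_s: 15.18
position: [0.6955, 0.1355, 0.114]
tcp_rot: [-0.245, 2.554, 0.073]
force: [-0.6, -0.5, -4.3]
opening: 0.212
finger_force: 18.0
```

drive_tool:
  series:
    - {"slide": [0,0,0],"rot": [0,0,0],"hand": 0.9}
    - {"slide": [0,0,0],"rot": [0,0,0],"hand": 0.9}
  grip_force: 12

```text
time_s: 15.42
position: [0.6953, 0.1355, 0.1137]
tcp_rot: [-0.245, 2.554, 0.073]
force: [1.1, 0.4, -4.6]
opening: 0.214
finger_force: 12.0
```

```bash
python3 -c "
from h import *
st(); axis()"
```

```text
t 15.425 P [0.6911 0.1347 0.1204] pitch 0.577 yaw 0.191 q [ 0.19  0.4   2.    0.    0.17 -1.58] F [ 1.1  0.4 -4.6] tau [-0.1   0.53  0.02] open 0.214
169 (295, 295, 1)
173 (290, 290, 1)
177 (284, 297, 5)
181 (280, 304, 17)
185 (279, 307, 29)
189 (282, 307, 26)
193 (277, 306, 30)
197 (276, 304, 29)
201 (274, 303, 30)
205 (273, 302, 30)
209 (277, 300, 24)
213 (279, 297, 19)
217 (292, 293, 2)
221 
225 
229 
233 
up pred 0.105 [295.7 170.7]
up pred 0.085 [295.1 177.3]
up pred 0.0 [292.6 203.9]
```

The jack is pivoting towards upright, now leaning about 10°. I'll loosen a little more.

drive_tool:
  series:
    - {"slide": [0,0,0],"rot": [0,0,0],"hand": 0.9}
    - {"slide": [0,0,0],"rot": [0,0,0],"hand": 0.9}
    - {"slide": [0,0,0],"rot": [0,0,0],"hand": 0.9}
  grip_force: 7

```text
time_s: 15.85
position: [0.6954, 0.1355, 0.1137]
tcp_rot: [-0.245, 2.554, 0.073]
force: [-0.7, -0.2, -2.3]
opening: 0.214
finger_force: 7.0
```

```bash
python3 -c "
from h import *
st(); axis()
for z in (.112,.106,.104): go([.691,.1347,z],.19,0,.577,.008)"
```

```text
t 15.85 P [0.6911 0.1347 0.1204] pitch 0.577 yaw 0.191 q [ 0.19  0.4   2.    0.    0.17 -1.58] F [-0.7 -0.2 -2.3] tau [-0.04  0.54 -0.02] open 0.214
169 (295, 295, 1)
173 (290, 290, 1)
177 (284, 297, 5)
181 (280, 304, 16)
185 (279, 307, 29)
189 (283, 307, 25)
193 (277, 306, 30)
197 (276, 304, 29)
201 (275, 304, 30)
205 (274, 302, 29)
209 (277, 301, 25)
213 (279, 297, 19)
217 (292, 293, 2)
221 
225 
229 
233 
up pred 0.105 [295.7 170.7]
up pred 0.085 [295.1 177.4]
up pred 0.0 [292.6 203.9]
tcp [0.6953 0.1355 0.1053] slide [4.7 0.  7. ] rot [0.001 0.    0.001]
tcp [0.6953 0.1355 0.0993] slide [ 7.9  0.  12. ] rot [0.001 0.    0.001]
tcp [0.6953 0.1355 0.0973] slide [ 9.   0.  13.7] rot [0.001 0.    0.001]
```

drive_tool:
  series:
    - {"slide": [1.6,0,2.5],"rot": [0,0,0],"hand": 0.9}
    - {"slide": [3.2,0,5],"rot": [0,0,0],"hand": 0.9}
    - {"slide": [4.8,0,7.3],"rot": [0,0,0],"hand": 0.9}
    - {"slide": [6.4,0,9.6],"rot": [0,0,0],"hand": 0.9}
    - {"slide": [6.4,0,9.6],"rot": [0,0,0],"hand": 0.9}
  grip_force: 5

```text
time_s: 16.52
position: [0.6975, 0.1359, 0.1043]
tcp_rot: [-0.244, 2.549, 0.073]
force: [-0.7, 0.8, 6.1]
opening: 0.211
finger_force: 5.0
```

```bash
python3 -c "
from h import *
st(); axis()"
```

```text
t 16.525 P [0.6931 0.1351 0.111 ] pitch 0.583 yaw 0.191 q [ 0.19  0.42  2.    0.    0.14 -1.58] F [-0.7  0.8  6.1] tau [ 0.1  -0.2  -0.03] open 0.211
172 (296, 296, 1)
176 (291, 291, 1)
180 (286, 304, 7)
184 (280, 307, 25)
188 (283, 308, 26)
192 (278, 307, 27)
196 (276, 305, 30)
200 (275, 304, 30)
204 (274, 303, 30)
208 (277, 301, 25)
212 (280, 298, 19)
216 (290, 294, 5)
220 
224 
228 
232 
236 (327, 328, 2)
up pred 0.105 [296.1 173.6]
up pred 0.085 [295.5 180.2]
up pred 0.0 [293.1 206.4]
```

drive_tool:
  series:
    - {"slide": [0,0,0],"rot": [0,0,0],"hand": 0.77}
    - {"slide": [0,0,0],"rot": [0,0,0],"hand": 0.74}
    - {"slide": [0,0,0],"rot": [0,0,0],"hand": 0.7}
    - {"slide": [0,0,0],"rot": [0,0,0],"hand": 0.6}
    - {"slide": [0,0,0],"rot": [0,0,0],"hand": 0.5}
    - {"slide": [0,0,0],"rot": [0,0,0],"hand": 0.5}

```text
time_s: 17.32
position: [0.6952, 0.1354, 0.102]
tcp_rot: [-0.245, 2.554, 0.073]
force: [0.0, -0.3, -0.5]
opening: 0.493
finger_force: 0.0
```

```bash
python3 -c "
from h import *
st(); axis()
go([.691,.1347,.13],.19,0,.577,.008,.0)
o=r.get_obs();R0=R.from_rotvec(o['tcp_rot'])
for w in([-.02,0,.05],[-.09,-.02,.07],[-.09,-.02,.12]): print((1e3*R0.inv().apply(w)).round(1))"
```

```text
t 17.325 P [0.6909 0.1346 0.1087] pitch 0.577 yaw 0.191 q [ 0.19  0.42  2.    0.    0.14 -1.58] F [ 0.  -0.3 -0.5] tau [-0.03  0.29  0.01] open 0.493
173 (295, 295, 1)
177 (290, 290, 1)
181 (279, 290, 6)
185 (275, 300, 19)
189 (276, 302, 27)
193 (277, 302, 26)
197 (278, 301, 24)
201 (279, 301, 23)
205 (279, 301, 23)
209 (279, 300, 22)
213 (278, 297, 20)
217 (279, 294, 16)
221 
225 
229 
233 
237 
up pred 0.105 [295.2 174.6]
up pred 0.085 [294.6 181.2]
up pred 0.0 [292.2 207.3]
tcp [0.6953 0.1355 0.1233] slide [-11.7   0.  -17.8] rot [0.001 0.    0.001]
[-10.8   3.8 -52.6]
[  39.    -2.5 -108.9]
[  11.7   -2.5 -150.8]
```

The jack has righted itself: its edges are vertical in the side view. I'll retract along the fingers.

drive_tool:
  series:
    - {"slide": [0,0,-20],"rot": [0,0,0],"hand": 0.45}
    - {"slide": [0,0,-40],"rot": [0,0,0],"hand": 0.45}
    - {"slide": [0,0,-70],"rot": [0,0,0],"hand": 0.45}
    - {"slide": [0,0,-100],"rot": [0,0,0],"hand": 0.45}
    - {"slide": [0,0,-140],"rot": [0,0,0],"hand": 0.45}
    - {"slide": [0,0,-160],"rot": [0,0,0],"hand": 0.45}
    - {"slide": [0,0,-160],"rot": [0,0,0],"hand": 0.45}

```text
time_s: 18.25
position: [0.6098, 0.1189, 0.2379]
tcp_rot: [-0.245, 2.551, 0.073]
force: [-0.9, 0.1, 0.4]
opening: 0.547
finger_force: 0.0
```

```bash
python3 -c "
from h import *
st()
for c,(v0,v1,u0,u1) in(('side',(150,225,265,325)),('top',(130,200,235,285))):
    im=r.get_image(c); s=im['color'].astype(int); m=((s.max(2)-s.min(2)<16)&(s.max(2)>75))
    print(c)
    for v in range(v0,v1,4):
        k=np.where(m[v,u0:u1])[0]+u0; print(v,(int(k.min()),int(k.max()),len(k)) if len(k) else '',end='; ')
    dk=(s.max(2)<70)&(s.max(2)-s.min(2)<16); d=np.argwhere(dk[v0:v1,u0:u1])+[v0,u0]; print(c,'dark',len(d),d.mean(0) if len(d) else '',d[:40].tolist())
    P=[.678,.133,0]
    for h in(0,.08,.146):print(h,np.round(proj(im,np.add(P,[0,0,h])),1))
    print('screw -x',np.round(proj(im,np.add(P,[-.037,-.007,.063])),1))
"
```

```text
t 18.25 P [0.6055 0.1181 0.2446] pitch 0.58 yaw 0.191 q [ 0.19  0.08  2.08  0.    0.41 -1.57] F [-0.9  0.1  0.4] tau [-0.02  0.26 -0.02] open 0.547
side
150 ; 154 ; 158 ; 162 (286, 294, 9); 166 (285, 295, 11); 170 (286, 293, 8); 174 (285, 293, 9); 178 (282, 293, 12); 182 (278, 298, 21); 186 (274, 301, 28); 190 (274, 302, 29); 194 (274, 302, 29); 198 (273, 301, 29); 202 (273, 301, 29); 206 (273, 301, 29); 210 (274, 300, 27); 214 (277, 297, 21); 218 (281, 293, 13); 222 ; side dark 5 [209.2 312.4] [[185, 292], [204, 316], [215, 317], [219, 318], [223, 319]]
0 [287.3 209.6]
0.08 [289.3 185.2]
0.146 [291.1 163.1]
screw -x [274.6 194.7]
top
130 (283, 283, 1); 134 ; 138 (253, 253, 1); 142 (267, 275, 3); 146 ; 150 (251, 261, 11); 154 (246, 265, 20); 158 (245, 268, 24); 162 (244, 267, 24); 166 (244, 266, 23); 170 (247, 274, 19); 174 (251, 276, 11); 178 (246, 278, 4); 182 (247, 278, 5); 186 (255, 278, 21); 190 (235, 284, 14); 194 (242, 283, 13); 198 (235, 283, 24); top dark 326 [189.19325153 263.58588957] [[170, 272], [171, 272], [171, 273], [172, 273], [173, 273], [174, 250], [174, 273], [174, 274], [175, 250], [175, 273], [175, 274], [176, 250], [176, 273], [176, 274], [177, 251], [177, 273], [177, 274], [177, 275], [177, 283], [177, 284], [178, 251], [178, 274], [178, 275], [178, 279], [178, 280], [178, 281], [178, 282], [178, 283], [178, 284], [179, 251], [179, 274], [179, 275], [179, 279], [179, 280], [179, 281], [179, 282], [179, 283], [179, 284], [180, 251], [180, 274]]
0 [254.1 162.4]
0.08 [254.5 157.8]
0.146 [254.8 153.6]
screw -x [256.8 172. ]
```

```bash
python3 -c "
from h import *
im=r.get_image('side'); print(im['color'][182:206:2,268:304].max(2))
for y in(-.3,0,.19,.4):
  print(y,np.round(proj(im,np.array([.678,.133,.063])-.035*np.array([np.cos(y),np.sin(y),0])),1))
"
```

```text
[[ 86 106 107 109 108 112 115 111 110 144 185 195 196 194 181 180 158 134
  151 147 141 134 129 125 112 106 122 123 137 175 185 136 109 113 110 105]
 [102 108 107 106 107 109 124 182 229 232 216 205 207 207 199 175 131  91
  104 114 124 120 107  94  86 102 129 129 129 126 122 120 121 114 114 110]
 [ 92  98 101  96 100 124 170 193 201 218 213 216 215 213 211 210 192 140
   98  95  98  91  94  89 118 134 134 134 133 134 131 130 135 128 116 110]
 [ 94  86  83  99  98 114 136 156 171 185 209 219 220 219 218 218 217 215
  214 213 212 211 209 207 205 204 202 202 197 185 160 131 150 155 114 114]
 [ 90  91  89  89  98 113 136 144 155 166 171 195 220 230 229 226 217 208
  216 207 176 140 141 142 164 197 201 195 186 180 180 155 115 113 108 113]
 [ 94  91  90  95 100 114 137 153 162 154 155 149 113 132 142 148 147 148
  151 153 154 155 156 157 158 158 154 142 124 119 115 114 109 109 109 110]
 [ 91  91  90  91  97  96  93 103 111 134 147 129 116 129 124 125 124 125
  125 124 124 124 124 125 126 128 126 117 115 114 109 108 109 110 108 111]
 [ 90  89  92  91  83 106 121  73  71 103 119  84 102 123 123 123 123 123
  123 123 123 123 123 124 123 123 124 118 108 108 110 110 110 109 110 113]
 [ 90  88  89  90  94 121 146 147 126  86  85  89 106 124 123 123 123 123
  123 123 124 123 124 123 124 123 122 115 110 110 110 110 109 109 109 109]
 [ 93  90  86  87  95 123 146 146 146 126  86  89 108 124 124 125 124 125
  124 125 124 125 124 124 124 124 122 114 110 110 110 110 110 107 108 113]
 [ 93  94  96  97 100 123 146 146 146 146 126  93 113 124 124 124 124 124
  124 125 124 124 124 124 125 125 120 112 110 110 111 110 110  97  77  72]
 [ 90  91  92  91 101 129 146 146 146 146 126  93 113 124 124 124 124 125
  124 124 124 124 124 124 124 124 120 112 110 109 110 110 110  95  72  75]]
-0.3 [274.2 189.7]
0 [274.7 192.6]
0.19 [275.7 194.4]
0.4 [277.3 196.2]
```

```bash
python3 -c "
from h import *
print(r.finish_job())"
```

```text
the job is handed in; nothing more can be done
None
```

I rolled the jack two flats until its lock screw was uppermost, then stood it upright on its foot. The screw faces the front, about 11° off straight, the gripper is clear of everything, and I handed the job in at about 18 s; no verdict came back.

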